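# Draw the spirit level out of its case

## Robot

A 6-joint arm with a two-finger parallel gripper is mounted at the origin on the work surface. World frame = base frame: x ahead of the robot, y to its left, z up, the work surface at z = 0. Lengths are in m, angles in rad, forces in N, time in s.
With the tool pointing down it reaches from about 0.35 to 0.975 m from the base axis. Payload 4.9 kg.
Tool frame: the origin (TCP) lies on the mounting face of the last link; the fingertips stand 173 mm ahead of it and the grasp point (between the pads) lies 155 mm ahead of it; z points along the fingers, y is the line along which they close (so a half turn about z gives the same grasp; the last joint's range is limited). The gripper opens to 85 mm and grips with 20 to 120 N. Pads are 22 mm wide; open, the fingers measure 114 mm over their backs; the gripper's body (76 mm by 85 mm) begins 54 mm behind the grasp point. The pads swing forward as they close: fully open they stand 13 mm farther back than shut.
Start: joints at [1.08, 0.053, 1.613, -0, 1.476, -0.119], TCP at [0.227, 0.582, 0.405] pointing down, gripper open.
Joint ranges: [-3.01, 3.01], [-1.01, 2.22], [0.06, 2.58], [-1.02, 4.17], [0.09, 2.62], [-3.14, 3.14]. Speed limits (rad/s): [2.57, 2.57, 3.14, 3.14, 3.14, 3.14].

## Interface

Orientations are given as a rotation vector (axis times angle).
In Python, from station import monitor, eyes, finish_job gives the robot as it stands. The module is installed in compiled form; this text tells all that it offers.
- The arm moves only by the tool step_arm, never from a script. Its argument "commands" is a list of rows, each a list of 3 entries, a list of its own where there are three numbers: the opening in per cent of the stroke, from 0 (shut) to 100 (fully open), then the shift along the tool's x, y, z in mm, then the turn about the tool's z in degrees. In form: [[hand, [x, y, z], yaw], ...]. A call has 1 to 12 rows; each row is the pose to reach, as a shift and turn from the pose commanded when the call began, along the tool's axes at that moment; what a row does not reach only later rows make up. A row lasts 1/8 s, in which the tool goes at most 62.5 mm and 10.7 degrees, less where a joint would pass 70% of its speed; a pose out of reach is approached as far as the arm can. A call with a gripper value outside its range is refused whole. The fingers move at their own pace and stop on an object; "squeeze" is the grip in N (left out, the last holds). Time passes only in rows, so rows that repeat a pose let the fingers close. It gives the time, the measured TCP pose, the force, the opening and the grip force at its end, in the units of the state.
- monitor.get_obs(): the state, without advancing time (a new reading comes with each control period).
- eyes.get_image(name): name is "scene" or "top" or "wrist"; returns the picture (384x512x3 uint8, red, green, blue); there is no depth.
- eyes.camera_info(name): a dict with "camera_matrix" (3x3 intrinsics, pixels), "k1" (the pictures are not rectified: a ray, as slopes to the right and down, at radius r is drawn at 1 + k1 r^2 times it, then the intrinsics apply), "extrinsics" (4x4, takes a point from camera to world coordinates). Camera axes: x right, y down, z forward; pixel columns grow to the right and rows downward; lengths in m; the calibration is good to about 2 mm. A picture is of the moment at which its call begins: read the wrist's pose just before it. camera_info takes no time and is no camera call; for the wrist camera it gives the pose at the moment of the call.
- finish_job(): hands the job in; it is judged then, once.
The state is a dict: "t": time; "q": joint angles; "dq": joint speeds; "effort": joint torques, N m; "tool_pos": TCP position; "tool_rot": TCP orientation; "contact_force": force on the tool from outside, world axes, zero at the start; "wrist_torque": the same for the moment, N m; "opening": finger opening in m; "grip_force": force on a finger pad.
Only numpy, scipy, OpenCV 4.12 (cv2) and the standard library are available. Lean on these libraries where they do the work, as an engineer would, in place of code of your own. Each camera call takes 0.05 s, during which the arm holds its last target. There are 200 camera calls.

## Task

Swing the steel hasp off the catch of the green tool case and right back past upright so that it drops open, then take hold of the yellow spirit level inside, tilt it and draw it out through the opening, which is too short for it to come out flat. Finish while still holding the level up in the gripper, steady, with its whole length at least 5 cm above the top of the case and touching nothing else; leave the spray can, the roll of tape and the sanding block where they are.

Things in the scene. Friction and masses are not known exactly. Their poses are not given: they have to be found in the camera images.
- case: Green tool case fixed to the bench, 190 mm (its x) by 330 mm (y) by 100 mm high; origin at the centre of its underside, at bench height, z up. Its +y part is closed by a fixed deck (from y = +60 mm on, 8 mm thick, underside 92 mm high). Side rims 35 mm wide, end walls 10 mm (inner faces y = -155 and +155). Inner floor 8 mm high.
- opening (a point): Centre of the case's top opening (100 mm above the bench), 120 mm wide (x) and 215 mm long (y): y = -155 to +60 mm in the case's frame. Axes as the case. Inside, two fixed foam blocks, full width, 20 mm long in y, centred at the case's y = -100 and +30 mm, rise to 56 mm above the bench; the level lies on them, partly under the deck.
- hasp (a joint): Angle of the steel hasp, a strap 22 mm wide, 4 mm thick lying across the opening near the case's -y end: 0 lying over the brass catch on the near (-x) rim, 1.57 upright, 2.7 at its stop, tipped over the far (+x) side. Its hinge turns freely: it falls shut before upright and falls open by itself to the stop once past it. 90 g.
- hasp_hinge (a point): Point on the hasp's hinge axis in mid-strap; the axis runs along the case's y, 103 mm above the bench, at the far rim (x = +78, y = -70 mm in the case's frame).
- hasp_tab (a point): Centre of the red upright tab on the hasp's free end, 156 mm from the hinge axis along the strap and 15 mm above its mid-plane: 24 mm wide along the case's y, 12 mm thick, top 13 mm above this point. Can be pinched from above across its 24 mm and pivots between the fingers as the hasp swings. Axes as the case's while shut.
- level_mid (a point): Centre (half-way up) of the loose yellow spirit level, 280 mm long (its y), 22 mm wide (x), 28 mm high (z), 180 to 350 g. It starts flat in the case about 70 mm above the bench, roughly along the case's y; its +y end is under the deck.
- level_end_open (a point): Centre of the level's -y end face (140 mm from its middle), the end under the opening.
- level_end_deck (a point): Centre of the level's +y end face (140 mm from its middle), the end under the deck.
- spray_can_center (a point): Centre of a standing aerosol can, grey and orange with a white cap, 58 mm across, 170 mm tall, beyond the far rim of the case. Bystander.
- tape_roll_center (a point): Centre of a lying roll of blue tape, 90 mm across, 25 mm high, beside the case's +y end. Bystander.
- sanding_block_center (a point): Centre of a sanding block 60 x 100 x 26 mm, beside the case's -y end. Bystander.

How it is judged:
On the way, in this order (a step that is already met when the one before it is completed fails the run):
1. the hasp is swung back off the catch, well past upright (over 2.0 rad) (value of joint hasp above 2 rad), for 0.2 s.
2. the level is tilted through the opening: one end above the case's top while the other is still inside (((height (world z) of level_end_open above 0.12 m and height (world z) of level_end_deck below 0.09 m) or (height (world z) of level_end_deck above 0.12 m and height (world z) of level_end_open below 0.09 m))), for 0.1 s.
At the end, for the whole second after the job is handed in: The hasp stays open (over 2.0 rad); the level is held in the fingers, nearly still (under 30 mm/s and 0.2 rad/s), the centres of both its ends at least 45 mm above the case's top (145 mm above the bench), touching neither the case nor a bystander (value of joint hasp above 2 rad and height (world z) of each of level_end_open, level_end_deck above 0.145 m and contact force between the fingers and level above 1 N and contact force between level and case below 0.1 N and contact force between level and spray_can below 0.1 N and contact force between level and tape_roll below 0.1 N and contact force between level and sanding_block below 0.1 N and linear speed of level below 0.03 m/s and angular speed of level below 0.2 rad/s); the arm keeps its last pose, push and grip.
It fails at once if the spray can is shifted by more than 40 mm or knocked over (distance of spray_can_center from where it was at the start of the episode above 0.04 m or angle between spray_can_center's own z axis and vertical above 0.5 rad).
It fails at once if the roll of tape is shifted by more than 40 mm or knocked over (distance of tape_roll_center from where it was at the start of the episode above 0.04 m or angle between tape_roll_center's own z axis and vertical above 0.5 rad).
It fails at once if the sanding block is shifted by more than 40 mm or knocked over (distance of sanding_block_center from where it was at the start of the episode above 0.04 m or angle between sanding_block_center's own z axis and vertical above 0.5 rad).
It also fails if it takes over 48 s, if anything falls off the work surface, if the arm or the gripper's body presses on something with over 40 N, if the wrist force passes 120 N, or if a joint passes its speed limit or range.

## Working session

There is one attempt and no reset: what is moved stays moved. The work goes in short steps, Python scripts to look and compute and a tool call to move; the robot and the scene stay as the last step left them, time stands still between calls to the robot, and variables do not carry over. Pictures are saved under pics/ and viewed, at most 10 in all, crops included, and the job is handed in when it is done.

Besides the shell and the picture viewer there is one more tool, called after "Call:" as name(argument=value, ...), one argument or row to a line, values as JSON. step_arm: Moves the arm, as the interface text tells. Its arguments: {"type":"object","properties":{"commands":{"type":"array"},"squeeze":{"type":"number"}},"required":["commands"]}

```bash
mkdir -p pics; ls; python3 - <<'E'
from station import monitor, eyes
import cv2,numpy as np
np.set_printoptions(precision=4,suppress=True)
o=monitor.get_obs();print(o)
for n in("top","scene"):
    im=eyes.get_image(n);cv2.imwrite(f"pics/{n}0.png",im[:,:,::-1])
    print(n,eyes.camera_info(n))
E
```

```text
pics
{'t': 0.0, 'q': array([ 1.08  ,  0.0533,  1.6143, -0.    ,  1.476 , -0.119 ]), 'dq': array([-0.0003, -0.0004,  0.0002, -0.0015,  0.0026,  0.0008]), 'effort': array([  0.0004, -39.3681, -37.0177,  -0.0001,   0.0069,  -0.    ]), 'tool_pos': array([0.2269, 0.5821, 0.4035]), 'tool_rot': array([-0.5805, -3.0869,  0.0031]), 'contact_force': array([ 0.765 ,  0.0236, -0.2496]), 'wrist_torque': array([-0.0744,  0.0399,  0.0211]), 'grip_force': 0.0, 'opening': 0.08545622064562551}
top {'camera_matrix': array([[395.7466,   0.    , 257.9562],
       [  0.    , 395.7466, 193.4186],
       [  0.    ,   0.    ,   1.    ]]), 'k1': -0.009161330837839567, 'extrinsics': array([[ 0.0088, -0.9987,  0.0501,  0.5646],
       [-0.9999, -0.0093, -0.0111,  0.0723],
       [ 0.0115, -0.05  , -0.9987,  1.1972],
       [ 0.    ,  0.    ,  0.    ,  1.    ]])}
scene {'camera_matrix': array([[403.0067,   0.    , 255.3215],
       [  0.    , 403.0067, 190.7499],
       [  0.    ,   0.    ,   1.    ]]), 'k1': -0.13742030014616718, 'extrinsics': array([[-0.5737,  0.7072, -0.4132,  1.0212],
       [ 0.819 ,  0.4893, -0.2997,  0.3507],
       [-0.0098, -0.5104, -0.8599,  0.9738],
       [ 0.    ,  0.    ,  0.    ,  1.    ]])}
```

View pics/top0.png

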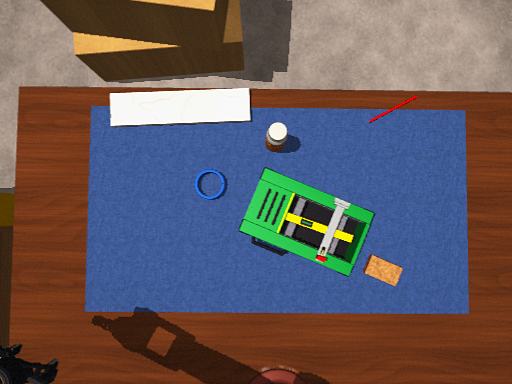

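View pics/scene0.png

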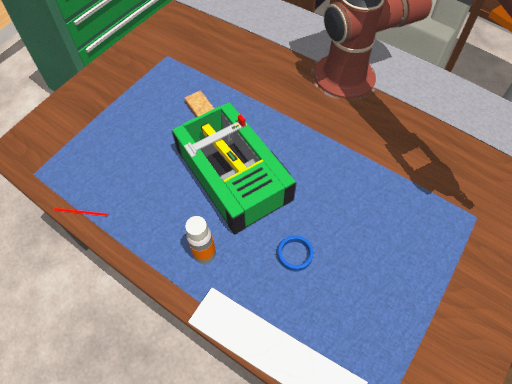

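The top view shows the case centred near (307,222) with its hinge at (343,204), the red tab at (321,258), and the level running from (287,217) to (353,238). The can is at (277,135), the tape at (210,184) and the block at (384,270). The scene view agrees, with the tab at (241,121).

```bash
cat > h.py <<'E'
import cv2,numpy as np
from scipy.spatial.transform import Rotation as R
from station import monitor, eyes
np.set_printoptions(precision=4,suppress=True)
def ray(ci,px):
    K,k=ci["camera_matrix"],ci["k1"];p=np.atleast_2d(px).astype(float)
    d=np.array([k,0,0,0,0.])
    u=cv2.undistortPoints(p[:,None],K,d)[:,0]
    E=ci["extrinsics"]
    return E[:3,3],np.c_[u,np.ones(len(u))]@E[:3,:3].T
def onz(ci,px,z):
    o,d=ray(ci,px);return o+d*((z-o[2])/d[:,2])[:,None]
def proj(ci,P):
    E=np.linalg.inv(ci["extrinsics"])
    return cv2.projectPoints(np.atleast_2d(P).astype(float),cv2.Rodrigues(E[:3,:3])[0],E[:3,3],ci["camera_matrix"],np.array([ci["k1"],0,0,0,0.]))[0][:,0]
def tri(a,b):
    o1,d1=ray(*a);o2,d2=ray(*b);d1,d2=d1[0],d2[0]
    s=np.linalg.lstsq(np.c_[d1,-d2],o2-o1,rcond=None)[0]
    p,q=o1+s[0]*d1,o2+s[1]*d2;return (p+q)/2,np.linalg.norm(p-q)
H={"red":((172,150,90),(8,255,255)),"yellow":((24,150,120),(33,255,255)),"green":((50,150,60),(75,255,255))}
def mask(im,c,box=None):
    h=cv2.cvtColor(im,cv2.COLOR_RGB2HSV);lo,hi=H[c]
    if lo[0]>hi[0]: m=cv2.inRange(h,(lo[0],)+lo[1:],(179,255,255))|cv2.inRange(h,(0,)+lo[1:],hi)
    else: m=cv2.inRange(h,lo,hi)
    if box:
        k=np.zeros_like(m);x0,y0,x1,y1=box;k[y0:y1,x0:x1]=255;m&=k
    return m
def pts(m): 
    y,x=np.nonzero(m);return np.c_[x,y].astype(np.float32)
def im(n,f): return cv2.imread(f)[:,:,::-1].copy()
E
python3 - <<'E'
from h import *
ct,cs=eyes.camera_info("top"),eyes.camera_info("scene")
t,s=im(0,"pics/top0.png"),im(0,"pics/scene0.png")
g=mask(t,"green",(220,150,400,300))
w=onz(ct,pts(g),0.1)[:,:2].astype(np.float32)
r=cv2.minAreaRect(w*1000);print(r,cv2.boxPoints(r))
rt=pts(mask(t,"red",(300,240,340,270)));rs=pts(mask(s,"red",(225,105,260,140)))
print(len(rt),len(rs),tri((ct,rt.mean(0)),(cs,rs.mean(0))))
y=pts(mask(t,"yellow",(270,200,370,260)));print(len(y))
wy=onz(ct,y,0.084)[:,:2].astype(np.float32);print(cv2.minAreaRect(wy*1000))
cv2.imwrite("pics/crop0.png",cv2.resize(np.hstack([t[150:290,220:420],s[90:230,150:350]])[:,:,::-1],None,fx=2,fy=2,interpolation=cv2.INTER_CUBIC))
E
```

```text
((543.6326293945312, -75.12767028808594), (330.82122802734375, 189.74671936035156), 67.88308715820312) [[ 393.4636 -192.6474]
 [ 569.2482 -264.0865]
 [ 693.8017   42.392 ]
 [ 518.017   113.8312]]
42 61 (array([ 0.4443, -0.112 ,  0.1171]), np.float64(0.0005018056814444931))
487
((518.4911499023438, -104.33607482910156), (203.7413787841797, 98.18061065673828), 66.57088470458984)
```

View pics/crop0.png

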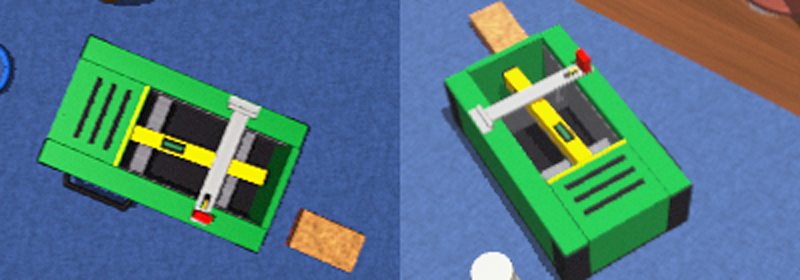

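The enlarged views match the rectangle fit: the case outline fits 330.8 x 189.7 mm, and the triangulated tab is where the geometry predicts. Next I work out the first moves.

```bash
cat >> h.py <<'E'
th=np.deg2rad(-22.117);C0=np.array([.5436,-.0751,0]);CR=R.from_euler('z',th).as_matrix()
def c2w(p): return C0+np.asarray(p)@CR.T
def w2c(p): return (np.asarray(p)-C0)@CR
def tool(o=None):
    o=o or monitor.get_obs();return np.array(o["tool_pos"]),R.from_rotvec(o["tool_rot"]).as_matrix()
def go(w,yaxis=None):  # grasp-point target -> shift mm in tool axes
    p,T=tool();print("shift mm",1000*(T.T@(np.asarray(w)-p-0.155*T[:,2])))
    if yaxis is not None:
        a=T.T@yaxis;y=np.rad2deg(np.arctan2(-a[0],a[1]));print("yaw deg",(y+90)%180-90)
E
python3 - <<'E'
from h import *
ct=eyes.camera_info("top");t=im(0,"pics/top0.png")
y=pts(mask(t,"yellow",(270,200,370,260)))
c=w2c(onz(ct,y,0.084))
k=c[(c[:,1]<45)&(abs(c[:,0])<50)]
v=cv2.fitLine(k[:,:2].astype(np.float32),cv2.DIST_HUBER,0,.001,.001).ravel();print("level line (case)",v,"y range",k[:,1].min(),k[:,1].max())
for lo,hi in((-.14,-.1),(-.06,-.02),(-.02,.02),(.02,.05)):
    q=k[(k[:,1]>lo)&(k[:,1]<hi)];print(lo,q[:,0].min(),q[:,0].max(),len(q))
print("can case",w2c(onz(ct,[277,130],.17)), "block",w2c(onz(ct,[384,270],.026)))
p,T=tool();print(T)
tab=c2w([-.078,-.07,.118]);print(tab)
go(tab+[0,0,.007],CR[:,1])
E
```

```text
level line (case) [ 0.0676 -0.9977 -0.0025 -0.0279] y range -0.1386591176284563 0.06478889644400135
-0.14 -0.008770749913080845 0.015239443452702945 111
-0.06 -0.012889633610995807 0.01090162818755514 115
-0.02 -0.015710864296626055 0.008299704640841824 54
0.02 -0.0172325932413289 0.006129181879101008 85
can case [[0.1889 0.1712 0.17  ]] block [[-0.0423 -0.2755  0.026 ]]
[[-0.9317  0.3633 -0.0009]
 [ 0.3633  0.9317 -0.0016]
 [ 0.0002 -0.0019 -1.    ]]
[ 0.445  -0.1106  0.118 ]
shift mm [-454.8643 -565.5986  124.5288]
yaw deg 0.8134531423805385
```

Call:
step_arm(
  commands=[
    [70,[-455,-566,60],1],
    [70,[-455,-566,60],1],
    [70,[-455,-566,60],1],
    [70,[-455,-566,60],1],
    [70,[-455,-566,60],1],
    [70,[-455,-566,60],1],
    [70,[-455,-566,60],1],
    [70,[-455,-566,60],1],
    [70,[-455,-566,60],1],
    [70,[-455,-566,60],1],
    [70,[-455,-566,60],1],
    [70,[-455,-566,60],1],
  ],
  squeeze=30,
)

```text
t: 1.6
tool_pos: [0.4453, -0.1129, 0.3441]
tool_rot: [-0.611, -3.081, -0.0]
contact_force: [0.5, 0.8, 0.9]
opening: 0.06
grip_force: 0.0
```

Call:
step_arm(
  commands=[
    [70,[0,0,0],0],
    [70,[0,0,0],0],
  ],
)

```text
t: 1.85
tool_pos: [0.4451, -0.11, 0.3442]
tool_rot: [-0.608, -3.081, -0.001]
contact_force: [-0.1, 0.1, -0.4]
opening: 0.0597
grip_force: 0.0
```

```bash
python3 - <<'E'
from h import *
ci=eyes.camera_info("wrist");w=eyes.get_image("wrist");cv2.imwrite("pics/w1.png",w[:,:,::-1])
m=mask(w,"red");print(len(pts(m)))
n,l,s,c=cv2.connectedComponentsWithStats(m)
for i in range(1,n):
    if s[i,4]>60: print(s[i],c[i],onz(ci,c[i],.131),onz(ci,c[i],.118))
print(monitor.get_obs()["t"],c2w([-.078,-.07,.118]))
go(c2w([-.078,-.07,.125]),CR[:,1])
E
```

```text
1261
[ 20 173  99  54 245] [ 85.0776 184.6694] [[ 0.3842 -0.2008  0.131 ]] [[ 0.3852 -0.2094  0.118 ]]
[ 242  198   37   29 1016] [260.4341 212.2608] [[ 0.4424 -0.1069  0.131 ]] [[ 0.4475 -0.1089  0.118 ]]
1.9 [ 0.445  -0.1106  0.118 ]
shift mm [-0.4548 -1.0671 64.4402]
yaw deg -0.1342050754918347
```

View pics/w1.png

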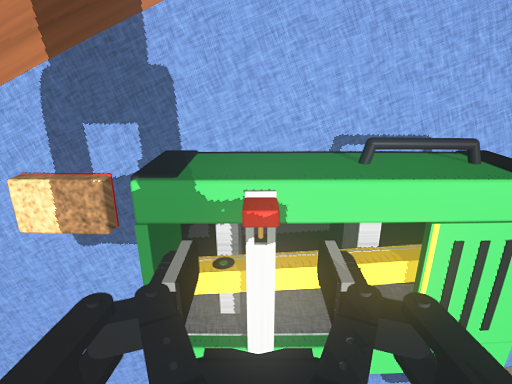

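The wrist view has the tab at (260,212), centred between the fingers, which agrees with the estimate. I descend and pinch.

Call:
step_arm(
  commands=[
    [70,[0,-1,40],0],
    [70,[0,-1,64],0],
    [70,[0,-1,64],0],
    [10,[0,-1,64],0],
    [10,[0,-1,64],0],
    [10,[0,-1,64],0],
    [10,[0,-1,64],0],
    [10,[0,-1,64],0],
  ],
  squeeze=30,
)

```text
t: 2.9
tool_pos: [0.446, -0.11, 0.2828]
tool_rot: [0.607, 3.078, 0.009]
contact_force: [2.5, 10.6, 4.3]
opening: 0.0235
grip_force: 32.8
```

Call:
step_arm(
  commands=[
    [10,[-7,0,-27],0],
    [10,[-18,0,-52],0],
    [10,[-33,0,-75],0],
    [10,[-53,0,-94],0],
    [10,[-75,0,-111],0],
    [10,[-100,0,-123],0],
  ],
)

```text
t: 3.65
tool_pos: [0.5384, -0.1475, 0.4059]
tool_rot: [0.605, 3.081, 0.01]
contact_force: [3.1, 8.5, -2.1]
opening: 0.0232
grip_force: 29.4
```

Call:
step_arm(
  commands=[
    [10,[-26,0,-7],0],
    [10,[-54,0,-10],0],
    [10,[-81,0,-8],0],
    [10,[-108,0,-1],0],
    [10,[-133,0,10],0],
    [10,[-156,0,25],0],
    [10,[-156,0,25],0],
  ],
)

```text
t: 4.53
tool_pos: [0.6844, -0.2068, 0.3812]
tool_rot: [0.604, 3.075, 0.008]
contact_force: [5.2, 7.9, 3.6]
opening: 0.0231
grip_force: 31.6
```

Call:
step_arm(
  commands=[
    [70,[0,0,0],0],
    [70,[0,0,0],0],
    [70,[0,0,0],0],
    [70,[0,0,0],0],
    [70,[40,0,-20],0],
    [70,[60,0,-40],0],
  ],
)

```text
t: 5.28
tool_pos: [0.6251, -0.1853, 0.4183]
tool_rot: [-0.608, -3.08, -0.001]
contact_force: [0.5, -0.2, -0.2]
opening: 0.0598
grip_force: 0.0
```

```bash
python3 - <<'E'
from h import *
print(monitor.get_obs())
ct,cs=eyes.camera_info("top"),eyes.camera_info("scene")
t,s=eyes.get_image("top"),eyes.get_image("scene")
cv2.imwrite("pics/t2.png",t[:,:,::-1]);cv2.imwrite("pics/s2.png",s[:,:,::-1])
cv2.imwrite("pics/crop2.png",cv2.resize(np.hstack([t[110:290,220:420],s[60:240,130:330]])[:,:,::-1],None,fx=2,fy=2))
E
```

```text
{'t': 5.275, 'q': array([-0.4023,  0.1084,  1.5314, -0.0001,  1.5038, -1.5836]), 'dq': array([-0.0039, -0.4605,  0.2082,  0.0004,  0.2112, -0.0031]), 'effort': array([  0.0845, -38.6485, -36.4826,   0.0031,  -0.0863,   0.0021]), 'tool_pos': array([ 0.6251, -0.1853,  0.4183]), 'tool_rot': array([-0.6076, -3.0803, -0.0005]), 'contact_force': array([ 0.5335, -0.2141, -0.1783]), 'wrist_torque': array([-0.0172,  0.0177,  0.0243]), 'grip_force': 0.0, 'opening': 0.059839803981898594}
```

View pics/crop2.png

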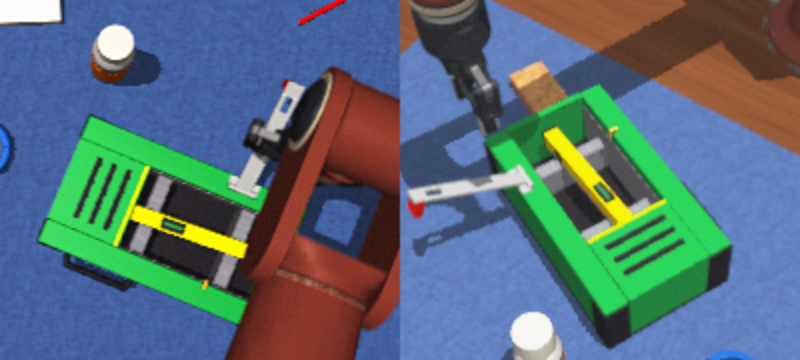

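The hasp is lying fully open and the level is uncovered. Next I go above the level near its open side.

```bash
python3 - <<'E'
from h import *
y=-.077
lx=CR@np.array([.9977,.0676,0])
g=c2w([-.0025-.0676*(y+.0279),y,.073]);print(g)
go(g,lx)
E
```

```text
[ 0.5154 -0.1467  0.073 ]
shift mm [118.3406  -6.0819 193.5405]
yaw deg 85.9395114574993
```

Call:
step_arm(
  commands=[
    [60,[60,-6,0],10],
    [60,[118,-6,0],20],
    [60,[118,-6,30],30],
    [60,[118,-6,60],40],
    [60,[118,-6,90],50],
    [60,[118,-6,100],60],
    [60,[118,-6,100],70],
    [60,[118,-6,100],80],
    [60,[118,-6,100],86],
    [60,[118,-6,100],86],
    [60,[118,-6,100],86],
  ],
)

```text
t: 6.75
tool_pos: [0.515, -0.1466, 0.3183]
tool_rot: [-2.545, -1.841, 0.0]
contact_force: [-0.1, 0.5, 0.0]
opening: 0.0512
grip_force: 0.0
```

```bash
python3 - <<'E'
from h import *
o=monitor.get_obs();print(o["t"],o["q"])
ci=eyes.camera_info("wrist");w=eyes.get_image("wrist");cv2.imwrite("pics/w3.png",w[:,:,::-1])
c=w2c(onz(ci,pts(mask(w,"yellow")),.084))
for y in np.arange(-.14,.05,.02):
    q=c[(abs(c[:,1]-y)<.004)&(abs(c[:,0])<.055)]
    if len(q): print(round(y,3),q[:,0].min(),q[:,0].max(),len(q))
k=c[abs(c[:,0])<.055];print(k[:,1].min(),k[:,1].max())
E
```

```text
6.75 [-0.4163 -0.0923  1.9035 -0.      1.3308 -0.0982]
-0.12 -0.005834169171127943 0.01624009015873917 130
-0.1 -0.006934143248641919 0.014524745766726523 288
-0.08 -0.008017811119015943 0.013423220475762084 326
-0.06 -0.00941593555621305 0.012522427633157987 363
-0.04 -0.01086795702056058 0.011441022762250464 389
-0.02 -0.011959113910287329 0.010208793321614762 265
0.0 -0.01306973886987212 0.00900988461033053 81
0.02 -0.013977609031358156 0.008040101409253328 56
0.04 -0.015322750584344165 0.006419215086468047 46
-0.13576070963258535 0.05210656384625602
```

View pics/w3.png

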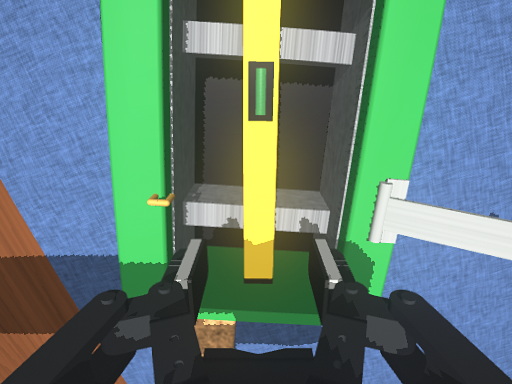

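The level, from (260,0) to (258,280), is centred between the fingers at columns 190 and 328, and only the foam lies below. I descend and grip.

Call:
step_arm(
  commands=[
    [60,[0,1,50],0],
    [60,[0,1,80],0],
    [60,[0,1,91],0],
    [60,[0,1,91],0],
    [15,[0,1,91],0],
    [5,[0,1,91],0],
    [5,[0,1,91],0],
    [5,[0,1,91],0],
    [5,[0,1,91],0],
  ],
  squeeze=30,
)

```text
t: 7.92
tool_pos: [0.5165, -0.1471, 0.2296]
tool_rot: [2.544, 1.839, 0.002]
contact_force: [-1.6, 1.2, 6.6]
opening: 0.0219
grip_force: 30.3
```

Call:
step_arm(
  commands=[
    [5,[2,0,-10],0],
    [5,[5,0,-20],0],
    [5,[9,0,-30],0],
    [5,[13,0,-40],0],
    [5,[13,0,-40],0],
  ],
)

```text
t: 8.55
tool_pos: [0.5203, -0.1341, 0.2689]
tool_rot: [2.545, 1.84, 0.002]
contact_force: [-0.0, 0.7, -2.3]
opening: 0.0217
grip_force: 29.7
```

```bash
python3 - <<'E'
from h import *
o=monitor.get_obs();print(o["contact_force"],o["wrist_torque"],w2c(np.array(o["tool_pos"])))
s=eyes.get_image("scene");w=eyes.get_image("wrist")
cv2.imwrite("pics/c4.png",np.hstack([cv2.resize(s[60:240,130:330],(400,360)),cv2.resize(w,(400,360))])[:,:,::-1])
E
```

```text
[-0.0295  0.6873 -2.3274] [-0.2041  0.0417  0.0122] [ 0.0006 -0.0634  0.2689]
```

View pics/c4.png

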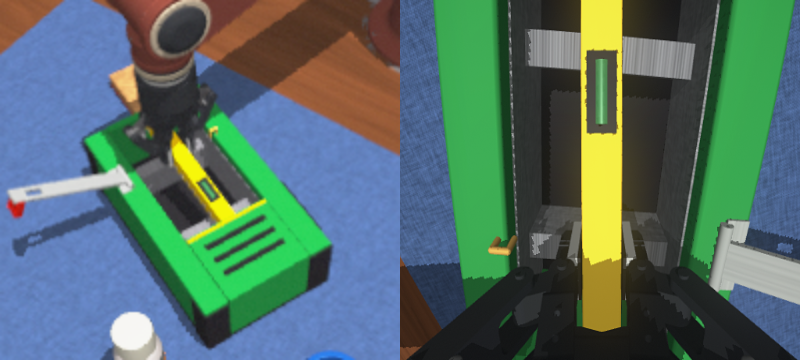

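Call:
step_arm(
  commands=[
    [5,[-15,0,-9],0],
    [5,[-30,0,-18],0],
    [5,[-45,0,-28],0],
    [5,[-60,0,-38],0],
    [5,[-75,0,-48],0],
    [5,[-90,0,-60],0],
    [5,[-90,0,-60],0],
  ],
)

```text
t: 9.52
tool_pos: [0.4918, -0.2212, 0.3297]
tool_rot: [2.546, 1.836, 0.002]
contact_force: [-0.2, 0.1, -2.0]
opening: 0.0215
grip_force: 29.9
```

```bash
python3 - <<'E'
from h import *
o=monitor.get_obs();print(o["contact_force"],o["wrist_torque"],w2c(np.array(o["tool_pos"])))
s=eyes.get_image("scene");w=eyes.get_image("wrist")
cv2.imwrite("pics/c5.png",np.hstack([cv2.resize(s[60:240,130:330],(400,360)),cv2.resize(w,(400,360))])[:,:,::-1])
E
```

```text
[-0.2395  0.0839 -1.9859] [-0.21    0.046   0.0223] [ 0.007  -0.1548  0.3297]
```

View pics/c5.png

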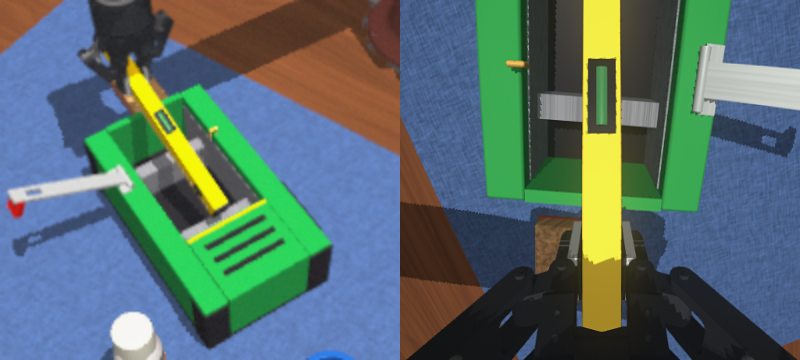

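The level is out from under the deck, tilted and held steady. Now I lift it straight up with a firmer grip.

Call:
step_arm(
  commands=[
    [5,[-15,0,-8],0],
    [5,[-20,0,-30],0],
    [5,[-20,0,-60],0],
    [5,[-20,0,-90],0],
    [5,[-20,0,-120],0],
    [5,[-20,0,-150],0],
    [5,[-20,0,-180],0],
    [5,[-20,0,-205],0],
    [5,[-20,0,-220],0],
    [5,[-20,0,-230],0],
    [5,[-20,0,-230],0],
    [5,[-20,0,-230],0],
  ],
  squeeze=60,
)

```text
t: 11.12
tool_pos: [0.4854, -0.2389, 0.5564]
tool_rot: [-2.545, -1.839, 0.001]
contact_force: [0.1, -0.3, -2.7]
opening: 0.0206
grip_force: 63.7
```

Call:
step_arm(
  commands=[
    [5,[0,0,0],0],
    [5,[0,0,0],0],
    [5,[0,0,0],0],
    [5,[0,0,0],0],
  ],
)

```text
t: 11.62
tool_pos: [0.4853, -0.2388, 0.5577]
tool_rot: [-2.546, -1.84, 0.0]
contact_force: [-0.1, 0.4, -3.3]
opening: 0.0207
grip_force: 63.7
```

```bash
python3 - <<'E'
from h import *
o=monitor.get_obs();print(o["contact_force"],o["wrist_torque"],w2c(np.array(o["tool_pos"])))
ct,cs=eyes.camera_info("top"),eyes.camera_info("scene")
s=eyes.get_image("scene");w=eyes.get_image("top")
cv2.imwrite("pics/s6.png",s[:,:,::-1]);cv2.imwrite("pics/t6.png",w[:,:,::-1])
cv2.imwrite("pics/c6.png",np.hstack([cv2.resize(s[:240,130:370],(400,400)),cv2.resize(w[110:310,220:420],(400,400))])[:,:,::-1])
E
```

```text
[-0.0821  0.4393 -3.2728] [-0.1415  0.0544  0.0084] [ 0.0077 -0.1736  0.5577]
```

View pics/c6.png

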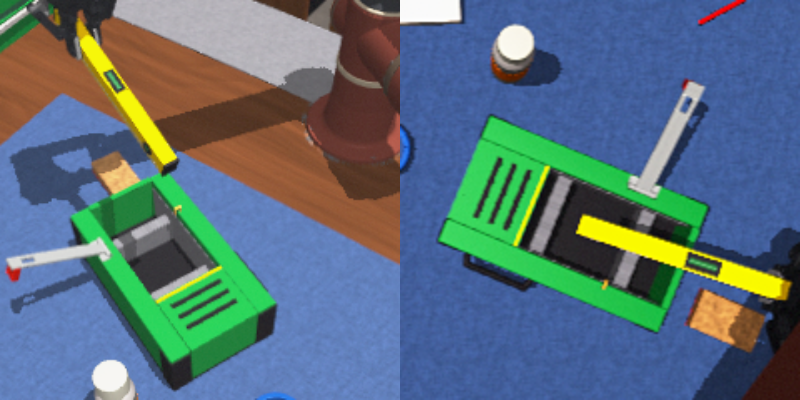

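The level hangs tilted and clear, with its lower end at scene (229,99) and top (311,222). I check that end's height and hand in if it is clear.

```bash
python3 - <<'E'
from h import *
from station import finish_job
ct,cs=eyes.camera_info("top"),eyes.camera_info("scene")
p,e=tri((ct,[311,222]),(cs,[229,99]));print(p,e)
o=monitor.get_obs();print(o["dq"],o["grip_force"])
if p[2]>.19 and e<.02: print(finish_job())
E
```

```text
[ 0.5475 -0.057   0.3214] 0.004108760882048334
[-0.0002  0.0004 -0.0001  0.0002 -0.0004 -0.0021] 63.71665120124817
the job is handed in; nothing more can be done
None
```

The hasp is swung open, and the level is drawn out and held steady with its lower end about 0.32 m above the bench; I handed the job in at about 12 s, and no verdict was shown.

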